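# Open the fan test stand's guard and hold it wide

### The job

A colleague is about to reach into the ducted-fan test stand, so open its mesh guard for them: squeeze the interlock catch (the one with the grey switch box, which cuts the fan's power) between the fingers until it snaps in and stays, and only then squeeze the other catch in the same way. Then swing the gate up by its cross-bar or rail, past its detent, until it stands wide open up at its stop, and finish still holding it there with the fingers, since it falls shut if let go. Leave the tools and parts lying about the stand where they are.

Things in the scene. Friction and masses are not known exactly. Their poses are not given: they have to be found in the camera images.
- stand: Fan thrust stand, fixed; its place varies. Aluminium base 240 x 420 mm, black 70 mm ducted fan under a wire-mesh guard. Origin under the base's centre, z up, x away from the robot (within 0.3 rad), y along the width. Catches at x = -66, y = +130 and -130 mm (which is which varies); their tops, 209 mm up, are the tallest parts while the gate is shut.
- gate: Hinged mesh top of the guard: aluminium frame 155 x 350 x 12 mm, about 0.45 kg, level 150 mm above the bench when shut. Origin on the hinge line at the rear (stand x = +80 mm), mid-width; its x points from front rail to hinge, z is the upper face's normal. The catch prongs stand in two notches of the front rail; a black cross-bar is at the rail's middle.
- gate_hinge (a joint): Opening of the gate: 0 shut and level, 1.40 rad at its stop (80 degrees up). Turns about the stand's y; the front rail rises and goes away from the robot. A spring and its weight always close it (2 to 4 N at the cross-bar); a detent resists from about 0.4 to 0.8 rad (about 7 N in all at the cross-bar). Let go when wide, it falls shut.
- gate_bar (a point): Centre of the gate's cross-bar: black cylinder, 18 mm diameter, 36 mm long along the stand's y, 30 mm in front of the front rail on a 10 mm neck; moves with the gate, 185 mm from the hinge line, 332 mm up at 1.40 rad. Pinched by its end faces (fingers closing along stand y) it turns between the pads, so the tool can point down all through the swing.
- gate_pivot (a point): Point on the gate's hinge line at mid-width, 150 mm above the bench, fixed to the stand.
- interlock_grip (a point): Squeeze point of the interlock catch, midway between its paddles, 191 mm up. This catch has a grey switch box (46 x 66 mm, two glands on top, 145 mm high) just in front of it. Paddles' outer faces 56 mm apart across stand y (26 mm when squeezed), from 165 to 209 mm up; the barbs below (157 to 165 mm) stick out 2 mm more each side.
- interlock (a joint): Squeeze of the interlock catch: 0 latched, 0.12 rad fully squeezed; its two levers move together, mirrored. Over-centre spring: up to half travel (0.06) it pushes the paddles apart again, beyond that it snaps them in and the catch stays released by itself. Takes 5 to 6 N on each paddle.
- interlock_paddle_l: Lever on the stand's +y side of the interlock catch: upright steel prong with an outward barb, topped by a black ribbed squeeze paddle 24 mm wide (stand x), 44 mm tall, 8 mm thick. Origin at the lever's pivot, 126 mm below the catch's grip point and 16 mm to that side; z runs up the lever.
- interlock_paddle_r: Lever on the stand's -y side of the interlock catch: upright steel prong with an outward barb, topped by a black ribbed squeeze paddle 24 mm wide (stand x), 44 mm tall, 8 mm thick. Origin at the lever's pivot, 126 mm below the catch's grip point and 16 mm to that side; z runs up the lever.
- plain_grip (a point): Squeeze point of the plain catch, the one without a box: midway between its paddles, 191 mm up; same sizes as the interlock catch's.
- plain (a joint): Squeeze of the plain catch: 0 latched, 0.12 rad fully squeezed; its two levers move together, mirrored. Over-centre spring: up to half travel (0.06) it pushes the paddles apart again, beyond that it snaps them in and the catch stays released by itself. Takes 5 to 6 N on each paddle.
- plain_paddle_l: Lever on the stand's +y side of the plain catch: upright steel prong with an outward barb, topped by a black ribbed squeeze paddle 24 mm wide (stand x), 44 mm tall, 8 mm thick. Origin at the lever's pivot, 126 mm below the catch's grip point and 16 mm to that side; z runs up the lever.
- plain_paddle_r: Lever on the stand's -y side of the plain catch: upright steel prong with an outward barb, topped by a black ribbed squeeze paddle 24 mm wide (stand x), 44 mm tall, 8 mm thick. Origin at the lever's pivot, 126 mm below the catch's grip point and 16 mm to that side; z runs up the lever.
- screwdriver: Bystander: screwdriver lying on the bench in front of the stand. Origin under its middle, x along it.
- spanner: Bystander: open-ended spanner lying beside the stand (its +y side). Origin under its middle.
- impeller: Bystander: spare grey eight-bladed fan impeller, 70 mm across, 32 mm high, lying in front of the stand. Origin under its centre.
- union: Bystander: brass hexagonal tube union standing on end, 22 mm across, 38 mm high. Origin under its centre.
- threadlock: Bystander: small white plastic bottle, 32 mm across, 75 mm high, in front of the stand. Origin under its centre.
- caliper: Bystander: digital caliper lying beside the stand (its -y side), 200 mm long. Origin under its beam.
- fittings_tray: Bystander: grey two-compartment plastic tray 100 x 140 x 35 mm in front of the stand, to its -y side. Origin under its centre.

How it is judged (in metres and radians):
On the way, in this order (a step that is already met when the one before it is completed fails the run):
1. the interlock catch is squeezed between both fingers until it has snapped in (value of joint interlock above 0.095 rad and contact force between each of interlock_paddle_l, interlock_paddle_r and the fingers above 1 N), for 0.1 s.
2. then the plain catch is squeezed between both fingers until it has snapped in (value of joint plain above 0.095 rad and contact force between each of plain_paddle_l, plain_paddle_r and the fingers above 1 N), for 0.1 s.
3. the gate is swung up past its detent (value of joint gate_hinge above 0.9 rad), for 0.1 s.
At the end, for the whole second after the job is handed in: The gate stands wide open (at least 1.22 rad, i.e. within about 10 degrees of its 1.40 rad stop) and still (under 0.1 rad/s), held there by the fingers (more than 1 N between fingers and gate), and both catches are still released (above 0.09 rad) (value of joint gate_hinge above 1.22 rad and contact force between gate and the fingers above 1 N and velocity of joint gate_hinge between -0.1 and 0.1 rad/s and value of joint each of interlock, plain above 0.09 rad); the arm keeps its last pose, push and grip.
It fails at once if the plain catch is released before the interlock catch (value of joint plain above 0.06 rad and value of joint interlock below 0.06 rad).
It fails at once if a tool or part lying about the stand is pushed more than 30 mm from its place (distance of any of screwdriver, spanner, impeller, union, threadlock, caliper, fittings_tray from where it was at the start of the episode above 0.03 m).
It also fails if it takes over 58 s, if anything falls off the work surface, if the arm or the gripper's body presses on something with over 40 N, if the wrist force passes 120 N, or if a joint passes its speed limit or range.

### The arm

A 6-joint arm with a two-finger parallel gripper is mounted at the origin on the work surface. World frame = base frame: x ahead of the robot, y to its left, z up, the work surface at z = 0. Lengths are in m, angles in degrees, forces in N, time in s.
With the tool pointing down it reaches from about 0.3 to 0.75 m from the base axis. Payload 8.5 kg.
Tool frame: the origin (TCP) lies at the very end of the fingers, on their centre line; the grasp point (between the pads) lies 19 mm behind it (env.hold_point_z is the distance from the TCP to the grasp point, in m); z points along the fingers, y is the line along which they close (so a half turn about z gives the same grasp; the last joint's range is limited). The gripper opens to 85 mm and grips with 20 to 120 N. Pads are 22 mm wide; open, the fingers measure 114 mm over their backs; the gripper's body (76 mm by 85 mm) begins 54 mm behind the grasp point. The pads swing forward as they close: fully open they stand 13 mm farther back than shut.
Start: joints at [57.508, 21.807, 74.336, -0, 83.858, -12.336], TCP at [0.19, 0.516, 0.231] pointing down, gripper open.
Joint ranges: [-178.18, 178.18], [-50.72, 133.34], [12.68, 142.11], [-81.47, 261.47], [9.98, 163.14], [-165.26, 165.26]. Speed limits (degrees/s): [136.94, 136.94, 180, 180, 180, 180].

### API

Orientations are given as a 3x3 rotation matrix whose columns are the frame's x, y, z axes.
In Python, from rig import env, optics gives the robot as it stands.
- The arm moves only by the shell command python3 -m jog 'ROWS' [OPENING] [FORCE]. ROWS is JSON, a list of rows, each an object with "linear": the shift along the tool's x, y, z in units of 40 mm (1.0 is 40 mm), a list of three; "roll": the turn about the tool's z in units of 5 degrees (1.0 is 5 degrees). A call has 1 to 12 rows; each row shifts and turns the commanded pose from where the row before left it, along the tool's axes as they then stand; what a row does not reach is not made up. A row lasts 1/12 s, in which the tool goes at most 41.7 mm and 7.16 degrees, less where a joint would pass 70% of its speed; a pose out of reach is approached as far as the arm can. A call is refused whole if a number of a shift passes 1 or a number of a turn 1, either way. A call with a gripper value outside its range is refused whole. OPENING is the opening, from -1 (shut) to 1 (fully open), set as the call begins (- or left out, the last holds). The fingers move at their own pace and stop on an object; FORCE is the grip in N (left out, the last holds). Time passes only in rows, so rows that do not move let the fingers close. It gives the time, the measured TCP pose, the force, the opening and the grip force at its end, in the units of the state.
- env.observe(): the state, without advancing time (a new reading comes with each control period).
- optics.get_image(name): name is "scene" or "top"; returns the picture (384x512x3 uint8, red, green, blue); there is no depth.
- optics.calibration(name): a dict with "fov_y" (degrees; the focal length in pixels is half the picture's height over the tangent of half this angle, whatever the lens; pixels are square), "cx", "cy" (the principal point, pixels), "D" ([k1, k2, p1, p2, k3] as OpenCV has them; the pictures are not rectified), "T" (4x4, takes a point from camera to world coordinates). Camera axes: x right, y down, z forward; pixel columns grow to the right and rows downward; lengths in m; the calibration is good to about 2 mm. A picture is of the moment at which its call begins. calibration takes no time and is no camera call.
- env.close_job(): hands the job in; it is judged then, once.
The state is a dict: "time_s": time; "q": joint angles; "qvel": joint speeds; "joint_efforts": joint torques, N m; "position": TCP position; "tool_rot": TCP orientation; "ft_force": force on the tool from outside, world axes, zero at the start; "wrist_torque": the same for the moment, N m; "grip_width": finger opening in m; "gripper_force": force on a finger pad.
Only numpy, scipy, OpenCV 4.12 (cv2) and the standard library are available. Lean on these libraries where they do the work, as an engineer would, in place of code of your own. Each camera call takes 0.05 s, during which the arm holds its last target. There are 200 camera calls.

## Working session

There is one attempt and no reset: what is moved stays moved. The work goes in short steps, Python scripts to look and compute and a shell command to move; the robot and the scene stay as the last step left them, time stands still between calls to the robot, and variables do not carry over. Pictures are saved under pics/ and viewed, at most 10 in all, crops included, and the job is handed in when it is done.

```bash
ls; mkdir -p pics; python3 - <<'E'
from rig import env, optics
import cv2
for n in ("scene","top"):
    im=optics.get_image(n); cv2.imwrite(f"pics/{n}0.png",im[:,:,::-1]); c=optics.calibration(n); print(n,c)
s=env.observe(); print(s["time_s"],s["position"],s["tool_rot"],s["grip_width"])
E
```

```text
pics
scene {'fov_y': 50.30112058866566, 'cx': 254.7698095773808, 'cy': 193.87280208151446, 'D': array([-0.09207757,  0.        ,  0.        ,  0.        ,  0.        ]), 'T': array([[-0.9435466 ,  0.21203026, -0.25448571,  0.80119882],
       [ 0.33121626,  0.61309081, -0.71722761,  0.79910018],
       [ 0.0039489 , -0.76102748, -0.64870762,  0.82914791],
       [ 0.        ,  0.        ,  0.        ,  1.        ]])}
top {'fov_y': 54.31910426684944, 'cx': 255.83465133833153, 'cy': 196.5689967951731, 'D': array([0.04327233, 0.        , 0.        , 0.        , 0.        ]), 'T': array([[ 0.01210264, -0.98380217,  0.17884861,  0.36528975],
       [-0.99988947, -0.01036239,  0.01066129,  0.03203708],
       [-0.0086353 , -0.17895787, -0.98381884,  0.98500887],
       [ 0.        ,  0.        ,  0.        ,  1.        ]])}
0.1 [0.18937717 0.51609711 0.23077622] [[-9.38760069e-01  3.44570795e-01 -7.06782547e-04]
 [ 3.44571405e-01  9.38759455e-01 -1.10975127e-03]
 [ 2.81110922e-04 -1.28532723e-03 -9.99999134e-01]] 0.08561417123707254
```

View pics/scene0.png

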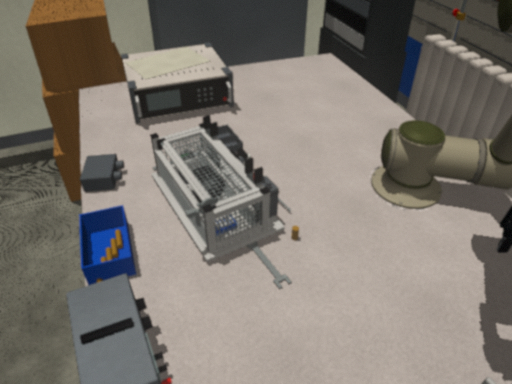

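View pics/top0.png

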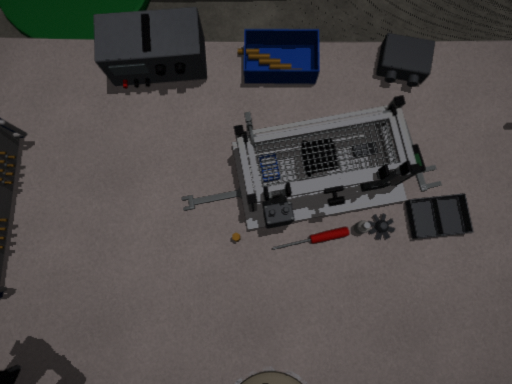

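The top view shows the gate frame at about (240–415, 110–200). The switch box is at (278,214), so the interlock is the +y (left) catch. The plain catch is near (385,172) and the cross-bar near (335,195). I'll enlarge both views.

```bash
python3 - <<'E'
import cv2
a=cv2.imread("pics/top0.png")[90:240,225:445]; a=cv2.convertScaleAbs(a,alpha=1.6,beta=20)
cv2.imwrite("pics/top0c.png",cv2.resize(a,None,fx=3.6,fy=3.6,interpolation=cv2.INTER_CUBIC))
a=cv2.imread("pics/scene0.png")[110:260,145:305]
cv2.imwrite("pics/scene0c.png",cv2.resize(a,None,fx=4,fy=4,interpolation=cv2.INTER_CUBIC))
E
```

```text
(no output)
```

View pics/top0c.png

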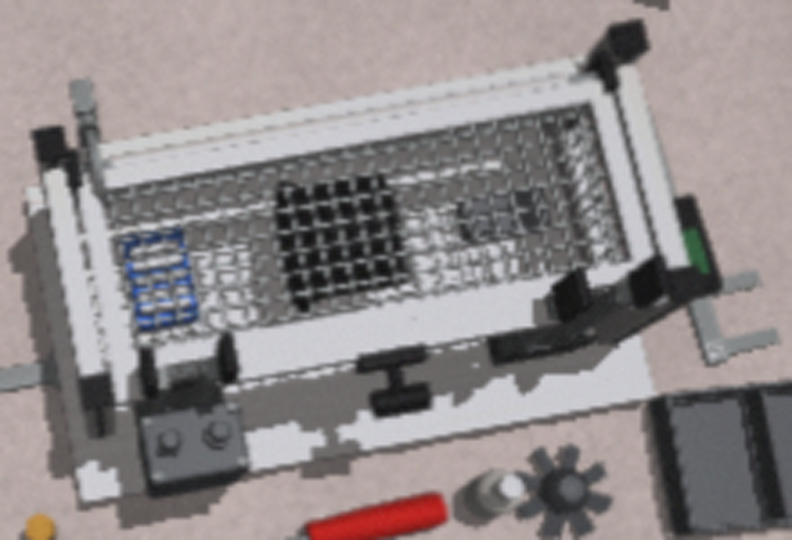

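View pics/scene0c.png

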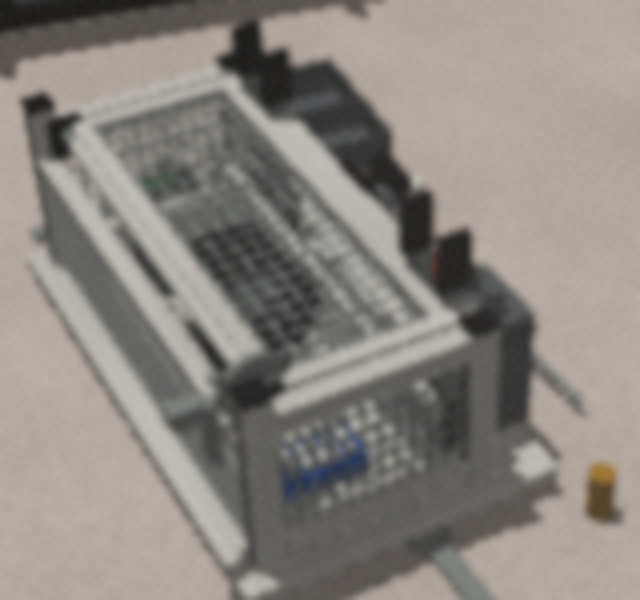

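Paddle tops in the top crop: interlock at about (148,366) and (227,356), plain at about (585,288) and (658,275), cross-bar at (400,400). In the scene crop the tops are at about (417,197), (457,237), (247,30) and (276,57). I'll cast rays from both views and check them against the known 260 mm spacing.

```bash
cat > h.py <<'E'
from rig import env, optics
import numpy as np, cv2
def ray(n,uv):
    c=optics.calibration(n); f=192/np.tan(np.radians(c["fov_y"]/2)); K=np.array([[f,0,c["cx"]],[0,f,c["cy"]],[0,0,1.]])
    p=cv2.undistortPoints(np.array([[uv]],float),K,c["D"])[0,0]; T=c["T"]
    return T[:3,3],T[:3,:3]@np.array([p[0],p[1],1])
def plane(n,uv,z):
    o,d=ray(n,uv); return o+d*(z-o[2])/d[2]
def proj(n,X):
    c=optics.calibration(n); f=192/np.tan(np.radians(c["fov_y"]/2)); K=np.array([[f,0,c["cx"]],[0,f,c["cy"]],[0,0,1.]])
    W=np.linalg.inv(c["T"]); return cv2.projectPoints(np.array([X],float),cv2.Rodrigues(W[:3,:3])[0],W[:3,3],K,c["D"])[0].ravel()
E
python3 - <<'E'
from h import *
np.set_printoptions(precision=4,suppress=True)
t=lambda x,y:(225+x/3.6-.4,90+y/3.6-.4); s=lambda x,y:(145+x/4-.4,110+y/4-.4)
P={k:plane("top",t(*v),.209) for k,v in dict(il=(148,366),ir=(227,356),pl=(585,288),pr=(658,275)).items()}
S={k:plane("scene",s(*v),.209) for k,v in dict(il=(457,237),ir=(417,197),pl=(276,57),pr=(247,30)).items()}
for k in P: print(k,P[k],S[k])
for Q in (P,S):
    i=(Q["il"]+Q["ir"])/2; p=(Q["pl"]+Q["pr"])/2; d=i-p; print(i,p,np.linalg.norm(d),np.degrees(np.arctan2(-d[0],d[1])))
b=plane("top",t(400,400),.15); print("bar",b)
# base corners at z~.01 : front-left, front-right
print(plane("top",t(85,502),.01),plane("top",t(655,398),.01))
E
```

```text
il [0.518  0.0197 0.209 ] [0.516  0.0251 0.209 ]
ir [ 0.5244 -0.0266  0.209 ] [ 0.526  -0.0241  0.209 ]
pl [ 0.5673 -0.2368  0.209 ] [ 0.5672 -0.2251  0.209 ]
pr [ 0.5755 -0.2794  0.209 ] [ 0.5777 -0.2707  0.209 ]
[ 0.5212 -0.0034  0.209 ] [ 0.5714 -0.2581  0.209 ] 0.25957211580351053 11.155348957787693
[0.521  0.0005 0.209 ] [ 0.5724 -0.2479  0.209 ] 0.2537067550878219 11.700946869841761
bar [ 0.5095 -0.1391  0.15  ]
[0.4563 0.0614 0.01  ] [ 0.5372 -0.3518  0.01  ]
```

```bash
python3 -m jog '[{"linear":[0,0,-0.1],"roll":-0.9},{"linear":[0,0,-0.1],"roll":-0.9},{"linear":[0,0,-0.1],"roll":-0.9},{"linear":[0,0,-0.1],"roll":-0.9},{"linear":[0,0,-0.1],"roll":-0.9},{"linear":[0,0,-0.1],"roll":-0.9},{"linear":[0,0,-0.1],"roll":-0.85}]' 1
python3 -m jog '[{"linear":[-0.23,-0.6,0],"roll":0},{"linear":[-0.23,-0.6,0],"roll":0},{"linear":[-0.23,-0.6,0],"roll":0},{"linear":[-0.23,-0.6,0],"roll":0},{"linear":[-0.23,-0.6,0],"roll":0},{"linear":[-0.23,-0.6,0],"roll":0},{"linear":[-0.23,-0.6,0],"roll":0},{"linear":[-0.23,-0.6,0],"roll":0},{"linear":[-0.23,-0.6,0],"roll":0},{"linear":[-0.23,-0.6,0],"roll":0},{"linear":[-0.23,-0.6,0],"roll":0},{"linear":[0,0,0],"roll":0}]'
```

```text
time_s: 0.68
position: [0.1894, 0.5162, 0.2591]
tool_rot: [[-0.981, -0.196, -0.0], [-0.196, 0.981, -0.001], [0.001, -0.001, -1.0]]
ft_force: [-0.8, -0.3, -0.6]
grip_width: 0.0851
gripper_force: 0.0
time_s: 1.68
position: [0.3413, 0.2741, 0.2591]
tool_rot: [[-0.982, -0.189, -0.0], [-0.189, 0.982, -0.001], [0.0, -0.001, -1.0]]
ft_force: [-0.4, -0.6, -0.4]
grip_width: 0.0853
gripper_force: 0.0
```

```bash
python3 -m jog '[{"linear":[-0.28,-0.7,0],"roll":0},{"linear":[-0.28,-0.7,0],"roll":0},{"linear":[-0.28,-0.7,0],"roll":0},{"linear":[-0.28,-0.7,0],"roll":0},{"linear":[-0.28,-0.7,0],"roll":0},{"linear":[-0.28,-0.7,0],"roll":0},{"linear":[-0.28,-0.7,0],"roll":0},{"linear":[-0.28,-0.7,0],"roll":0},{"linear":[-0.28,-0.7,0],"roll":0},{"linear":[-0.28,-0.7,0],"roll":0},{"linear":[-0.28,-0.67,0],"roll":0},{"linear":[0,0,0],"roll":0}]'
python3 -m jog '[{"linear":[0,0,0],"roll":0},{"linear":[0,0,0],"roll":0}]'
python3 - <<'E'
from h import *
for n in ("scene","top"):
    im=optics.get_image(n); a=im[:,:,::-1]
    a=a[100:260,145:325] if n=="scene" else cv2.convertScaleAbs(a[120:240,225:405],alpha=1.7,beta=20)
    cv2.imwrite(f"pics/{n}1c.png",cv2.resize(a,None,fx=3,fy=3,interpolation=cv2.INTER_CUBIC))
a=cv2.imread("pics/scene1c.png");b=cv2.imread("pics/top1c.png"); cv2.imwrite("pics/both1.png",np.vstack([a,b])[:840:1])
b=cv2.resize(b,(540,360))
cv2.imwrite("pics/both1.png",cv2.resize(np.hstack([a[:360],b]),(800,267)))
E
```

```text
time_s: 2.68
position: [0.5216, -0.004, 0.2583]
tool_rot: [[-0.982, -0.189, -0.001], [-0.189, 0.982, -0.001], [0.001, -0.001, -1.0]]
ft_force: [-0.9, -0.1, -1.2]
grip_width: 0.0855
gripper_force: 0.0
time_s: 2.85
position: [0.5191, 0.0001, 0.259]
tool_rot: [[-0.981, -0.193, -0.001], [-0.193, 0.981, 0.001], [0.001, 0.001, -1.0]]
ft_force: [-0.2, 0.8, -0.0]
grip_width: 0.0852
gripper_force: 0.0
```

View pics/scene1c.png

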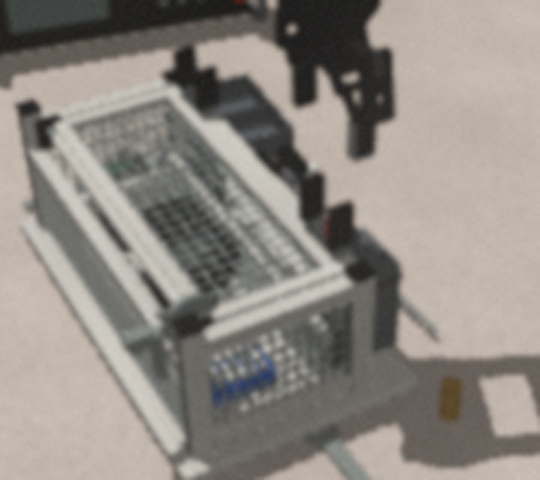

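The fingertips hang at about (303,98) and (360,152) in the crop, above and outside the interlock paddles at (313,178) and (340,208). Before descending I'll check that the camera agrees with the robot's own position.

```bash
python3 - <<'E'
from h import *
for z in (.268,.272): print(plane("scene",(145+331.5/3-.4,100+125/3-.4),z))
for X in ([.5222,-.0031,.209],[.5723,-.2582,.209]):
  for s in (-.024,.024):
    Y=np.array(X)+s*np.array([-.1925,.9813,0]); u=proj("scene",Y); v=proj("top",Y); print((u-[145,100]+.4)*3,(v-[225,90]+.4)*3.6)
E
```

```text
[ 0.51324804 -0.01201635  0.268     ]
[ 0.51530062 -0.00623451  0.272     ]
[310.85770575 176.29262888] [227.07281013 352.00831603]
[339.12579268 204.97259585] [146.74912397 366.63053093]
[183.32517737  47.18390969] [661.85333726 272.69854595]
[204.0400439  68.1427127] [581.31178236 287.38091978]
```

```bash
python3 -m jog '[{"linear":[-0.06,-0.09,0.2],"roll":0},{"linear":[0,0,0.3],"roll":0},{"linear":[0,0,0.3],"roll":0},{"linear":[0,0,0.3],"roll":0},{"linear":[0,0,0.3],"roll":0},{"linear":[0,0,0.3],"roll":0},{"linear":[0,0,0.3],"roll":0},{"linear":[0,0,0.12],"roll":0},{"linear":[0,0,0],"roll":0},{"linear":[0,0,0],"roll":0},{"linear":[0,0,0],"roll":0}]'
python3 - <<'E'
from h import *
a=cv2.convertScaleAbs(optics.get_image("scene")[100:260,145:325,::-1],alpha=1.4,beta=10)
cv2.imwrite(f"pics/s2.png",cv2.resize(a,None,fx=3,fy=3,interpolation=cv2.INTER_CUBIC))
E
```

```text
time_s: 3.87
position: [0.5229, -0.0037, 0.1752]
tool_rot: [[-0.981, -0.193, 0.001], [-0.193, 0.981, -0.0], [-0.001, -0.001, -1.0]]
ft_force: [-0.5, 0.1, -0.8]
grip_width: 0.0852
gripper_force: 0.0
```

View pics/s2.png

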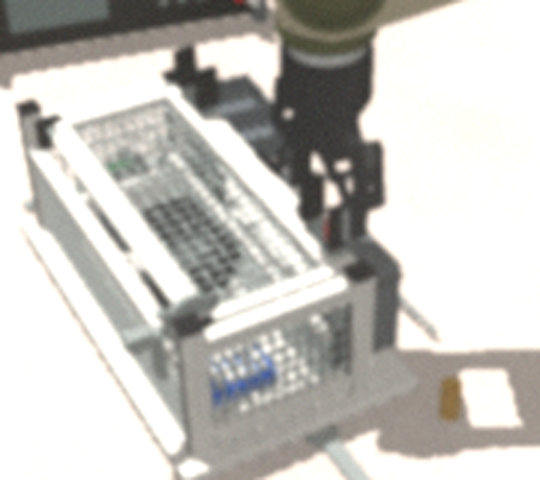

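The fingers straddle the interlock paddles, with tips at about (310,200) and (345,235), and there's no contact force. I'll close gently.

```bash
for i in 1 2; do python3 -m jog '[{"linear":[0,0,0],"roll":0},{"linear":[0,0,0],"roll":0},{"linear":[0,0,0],"roll":0},{"linear":[0,0,0],"roll":0},{"linear":[0,0,0],"roll":0},{"linear":[0,0,0],"roll":0}]' -1 25; done
```

```text
time_s: 4.42
position: [0.5228, -0.0039, 0.175]
tool_rot: [[-0.981, -0.192, 0.001], [-0.192, 0.981, -0.0], [-0.001, -0.001, -1.0]]
ft_force: [0.0, -0.7, 4.6]
grip_width: 0.0269
gripper_force: 25.2
time_s: 4.92
position: [0.5228, -0.0038, 0.175]
tool_rot: [[-0.981, -0.192, 0.001], [-0.192, 0.981, -0.0], [-0.001, -0.001, -1.0]]
ft_force: [-1.2, -0.1, 6.1]
grip_width: 0.0271
gripper_force: 25.3
```

Both paddles are in at 27 mm with a balanced 25 N, so the catch has snapped. Next I open, lift and shift 260 mm along −y to the plain catch.

```bash
python3 -m jog '[{"linear":[0,0,0],"roll":0},{"linear":[0,0,0],"roll":0},{"linear":[0,0,0],"roll":0},{"linear":[0,0,0],"roll":0},{"linear":[0,0,0],"roll":0},{"linear":[0,0,0],"roll":0},{"linear":[0,0,0],"roll":0},{"linear":[0,0,0],"roll":0}]' 1
python3 -m jog '[{"linear":[0,0,-0.4],"roll":0},{"linear":[0,0,-0.5],"roll":0},{"linear":[0,0,-0.5],"roll":0},{"linear":[0,0,-0.5],"roll":0},{"linear":[0,0,0],"roll":0}]'
python3 -m jog '[{"linear":[0,-0.6,0],"roll":0},{"linear":[0,-0.6,0],"roll":0},{"linear":[0,-0.6,0],"roll":0},{"linear":[0,-0.6,0],"roll":0},{"linear":[0,-0.6,0],"roll":0},{"linear":[0,-0.6,0],"roll":0},{"linear":[0,-0.6,0],"roll":0},{"linear":[0,-0.6,0],"roll":0},{"linear":[0,-0.6,0],"roll":0},{"linear":[0,-0.6,0],"roll":0},{"linear":[0,-0.5,0],"roll":0}]'
python3 -m jog '[{"linear":[0,0,0],"roll":0},{"linear":[0,0,0],"roll":0},{"linear":[0,0,0],"roll":0}]'
```

```text
time_s: 5.58
position: [0.5226, -0.0037, 0.1745]
tool_rot: [[-0.981, -0.192, -0.0], [-0.192, 0.981, -0.0], [0.0, 0.0, -1.0]]
ft_force: [0.1, 0.8, -0.1]
grip_width: 0.0853
gripper_force: 0.0
time_s: 6.0
position: [0.5238, -0.0039, 0.2543]
tool_rot: [[-0.981, -0.193, 0.007], [-0.193, 0.981, -0.002], [-0.006, -0.003, -1.0]]
ft_force: [-0.3, 0.0, 0.1]
grip_width: 0.0853
gripper_force: 0.0
time_s: 6.92
position: [0.5726, -0.2605, 0.2497]
tool_rot: [[-0.981, -0.192, -0.001], [-0.192, 0.981, 0.0], [0.001, 0.001, -1.0]]
ft_force: [0.0, 0.4, -0.1]
grip_width: 0.0854
gripper_force: 0.0
time_s: 7.17
position: [0.5725, -0.2582, 0.2501]
tool_rot: [[-0.981, -0.193, -0.001], [-0.193, 0.981, 0.001], [0.0, 0.001, -1.0]]
ft_force: [0.4, 0.5, -0.9]
grip_width: 0.0855
gripper_force: 0.0
```

```bash
python3 -m jog '[{"linear":[0,0,0.3],"roll":0},{"linear":[0,0,0.3],"roll":0},{"linear":[0,0,0.3],"roll":0},{"linear":[0,0,0.3],"roll":0},{"linear":[0,0,0.3],"roll":0},{"linear":[0,0,0.3],"roll":0},{"linear":[0,0,0.08],"roll":0},{"linear":[0,0,0],"roll":0},{"linear":[0,0,0],"roll":0},{"linear":[0,0,0],"roll":0}]'
for i in 1 2; do python3 -m jog '[{"linear":[0,0,0],"roll":0},{"linear":[0,0,0],"roll":0},{"linear":[0,0,0],"roll":0},{"linear":[0,0,0],"roll":0},{"linear":[0,0,0],"roll":0},{"linear":[0,0,0],"roll":0}]' -1 25; done
```

```text
time_s: 8.0
position: [0.5729, -0.2587, 0.1764]
tool_rot: [[-0.981, -0.193, 0.001], [-0.193, 0.981, -0.001], [-0.001, -0.001, -1.0]]
ft_force: [-0.3, 0.5, -0.1]
grip_width: 0.0855
gripper_force: 0.0
time_s: 8.5
position: [0.5728, -0.259, 0.1759]
tool_rot: [[-0.981, -0.192, 0.001], [-0.192, 0.981, -0.001], [-0.001, -0.001, -1.0]]
ft_force: [-0.7, 0.5, 4.4]
grip_width: 0.0265
gripper_force: 25.2
time_s: 9.0
position: [0.5727, -0.259, 0.1759]
tool_rot: [[-0.981, -0.192, 0.001], [-0.192, 0.981, -0.001], [-0.001, -0.001, -1.0]]
ft_force: [-0.7, 0.1, 5.1]
grip_width: 0.0271
gripper_force: 25.3
```

Plain catch snapped in too. Next is the cross-bar: 39 mm toward the robot and 130 mm along +y, TCP at z ≈ 0.134.

```bash
python3 -m jog '[{"linear":[0,0,0],"roll":0},{"linear":[0,0,0],"roll":0},{"linear":[0,0,0],"roll":0},{"linear":[0,0,0],"roll":0},{"linear":[0,0,0],"roll":0},{"linear":[0,0,0],"roll":0},{"linear":[0,0,0],"roll":0},{"linear":[0,0,0],"roll":0}]' 1
python3 -m jog '[{"linear":[0,0,-0.4],"roll":0},{"linear":[0,0,-0.5],"roll":0},{"linear":[0,0,-0.5],"roll":0},{"linear":[0,0,-0.45],"roll":0},{"linear":[0,0,0],"roll":0},{"linear":[0.16,0.55,0],"roll":0},{"linear":[0.16,0.55,0],"roll":0},{"linear":[0.16,0.55,0],"roll":0},{"linear":[0.16,0.55,0],"roll":0},{"linear":[0.16,0.55,0],"roll":0},{"linear":[0.17,0.5,0],"roll":0},{"linear":[0,0,0],"roll":0}]'
python3 -m jog '[{"linear":[0,0,0],"roll":0},{"linear":[0,0,0],"roll":0},{"linear":[0,0,0],"roll":0}]'
python3 - <<'E'
from h import *
a=cv2.convertScaleAbs(optics.get_image("scene")[60:260,145:345,::-1],alpha=1.3,beta=10)
cv2.imwrite(f"pics/s3.png",cv2.resize(a,None,fx=3,fy=3,interpolation=cv2.INTER_CUBIC))
E
```

```text
time_s: 9.67
position: [0.5726, -0.2588, 0.1753]
tool_rot: [[-0.981, -0.192, -0.0], [-0.192, 0.981, 0.0], [0.0, 0.0, -1.0]]
ft_force: [-0.5, 0.4, -0.4]
grip_width: 0.0857
gripper_force: 0.0
time_s: 10.67
position: [0.5079, -0.1358, 0.249]
tool_rot: [[-0.981, -0.195, -0.001], [-0.195, 0.981, 0.001], [0.001, 0.001, -1.0]]
ft_force: [0.1, -0.4, 0.2]
grip_width: 0.0853
gripper_force: 0.0
time_s: 10.92
position: [0.5098, -0.1395, 0.2489]
tool_rot: [[-0.981, -0.192, -0.0], [-0.192, 0.981, 0.0], [0.0, 0.0, -1.0]]
ft_force: [-0.2, 0.2, -0.0]
grip_width: 0.0854
gripper_force: 0.0
```

View pics/s3.png

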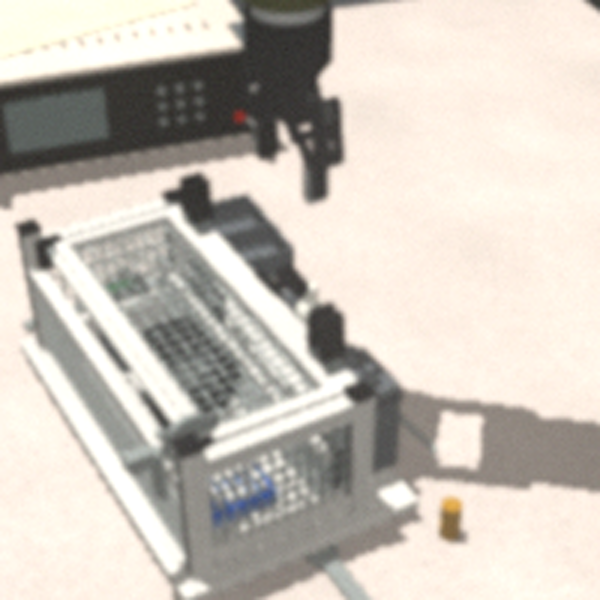

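Both catches now show as closed-up pairs, at (325,330) and (193,195). The gripper hangs over the bar. I descend and pinch.

```bash
python3 -m jog '[{"linear":[0,0,0.35],"roll":0},{"linear":[0,0,0.35],"roll":0},{"linear":[0,0,0.35],"roll":0},{"linear":[0,0,0.35],"roll":0},{"linear":[0,0,0.35],"roll":0},{"linear":[0,0,0.35],"roll":0},{"linear":[0,0,0.35],"roll":0},{"linear":[0,0,0.35],"roll":0},{"linear":[0,0,0.08],"roll":0},{"linear":[0,0,0],"roll":0},{"linear":[0,0,0],"roll":0},{"linear":[0,0,0],"roll":0}]'
python3 -m jog '[{"linear":[0,0,0],"roll":0},{"linear":[0,0,0],"roll":0},{"linear":[0,0,0],"roll":0},{"linear":[0,0,0],"roll":0},{"linear":[0,0,0],"roll":0},{"linear":[0,0,0],"roll":0},{"linear":[0,0,0],"roll":0},{"linear":[0,0,0],"roll":0}]' -1 40
```

```text
time_s: 11.97
position: [0.51, -0.1391, 0.1349]
tool_rot: [[-0.981, -0.192, 0.001], [-0.192, 0.981, -0.001], [-0.001, -0.001, -1.0]]
ft_force: [0.1, -0.8, 0.4]
grip_width: 0.0856
gripper_force: 0.0
time_s: 12.63
position: [0.5097, -0.1391, 0.1343]
tool_rot: [[-0.981, -0.192, 0.001], [-0.192, 0.981, -0.001], [-0.0, -0.001, -1.0]]
ft_force: [-0.6, -3.8, 1.9]
grip_width: 0.0351
gripper_force: 44.8
```

Bar gripped at 35 mm. I'll work out the arc in tool units, 0.08 rad per row.

```bash
python3 -c "
import numpy as np
t=np.arange(0,1.361,.08);f=.185*(1-np.cos(t))/.04;u=.185*np.sin(t)/.04
for a,b,c in zip(t[1:],np.diff(f),np.diff(u)): print(round(a,2),round(-b,3),round(-c,3))"
```

```text
0.08 -0.015 -0.37
0.16 -0.044 -0.367
0.24 -0.073 -0.363
0.32 -0.102 -0.355
0.4 -0.13 -0.346
0.48 -0.158 -0.335
0.56 -0.184 -0.321
0.64 -0.209 -0.305
0.72 -0.233 -0.288
0.8 -0.255 -0.268
0.88 -0.275 -0.247
0.96 -0.294 -0.224
1.04 -0.311 -0.2
1.12 -0.326 -0.174
1.2 -0.339 -0.148
1.28 -0.35 -0.12
1.36 -0.358 -0.092
```

```bash
python3 -m jog '[{"linear":[-0.015,0,-0.37],"roll":0},{"linear":[-0.044,0,-0.367],"roll":0},{"linear":[-0.073,0,-0.363],"roll":0},{"linear":[-0.1,0,-0.355],"roll":0},{"linear":[0,0,0],"roll":0}]'
python3 -m jog '[{"linear":[-0.13,0,-0.346],"roll":0},{"linear":[-0.158,0,-0.335],"roll":0},{"linear":[-0.184,0,-0.32],"roll":0},{"linear":[-0.21,0,-0.305],"roll":0},{"linear":[0,0,0],"roll":0},{"linear":[0,0,0],"roll":0}]'
```

```text
time_s: 13.05
position: [0.5195, -0.1372, 0.1938]
tool_rot: [[-0.981, -0.193, 0.002], [-0.193, 0.981, -0.001], [-0.002, -0.002, -1.0]]
ft_force: [2.1, -4.0, -4.2]
grip_width: 0.0349
gripper_force: 42.7
time_s: 13.55
position: [0.545, -0.1321, 0.2434]
tool_rot: [[-0.981, -0.192, -0.002], [-0.192, 0.981, -0.001], [0.002, -0.0, -1.0]]
ft_force: [-0.9, -4.4, -3.8]
grip_width: 0.0354
gripper_force: 41.9
```

Tracking the arc as expected (0.64 rad, load about 4 N). I continue.

```bash
python3 -m jog '[{"linear":[-0.233,0,-0.288],"roll":0},{"linear":[-0.255,0,-0.268],"roll":0},{"linear":[-0.275,0,-0.247],"roll":0},{"linear":[-0.294,0,-0.224],"roll":0},{"linear":[0,0,0],"roll":0}]'
python3 -m jog '[{"linear":[-0.31,0,-0.2],"roll":0},{"linear":[-0.326,0,-0.174],"roll":0},{"linear":[-0.34,0,-0.148],"roll":0},{"linear":[-0.35,0,-0.12],"roll":0},{"linear":[-0.3,0,-0.075],"roll":0},{"linear":[0,0,0],"roll":0},{"linear":[0,0,0],"roll":0},{"linear":[0,0,0],"roll":0},{"linear":[0,0,0],"roll":0}]'
python3 - <<'E'
from h import *
a=cv2.convertScaleAbs(optics.get_image("scene")[40:260,125:345,::-1],alpha=1.3,beta=10)
cv2.imwrite(f"pics/s4.png",cv2.resize(a,None,fx=2.7,fy=2.7,interpolation=cv2.INTER_CUBIC))
E
```

```text
time_s: 13.97
position: [0.5872, -0.1238, 0.285]
tool_rot: [[-0.981, -0.193, -0.002], [-0.193, 0.981, -0.0], [0.002, 0.0, -1.0]]
ft_force: [-4.6, -3.5, -0.7]
grip_width: 0.035
gripper_force: 42.9
time_s: 14.72
position: [0.6498, -0.1114, 0.3133]
tool_rot: [[-0.981, -0.192, -0.002], [-0.192, 0.981, 0.0], [0.002, 0.001, -1.0]]
ft_force: [-2.9, -3.8, -1.2]
grip_width: 0.0349
gripper_force: 40.1
```

View pics/s4.png

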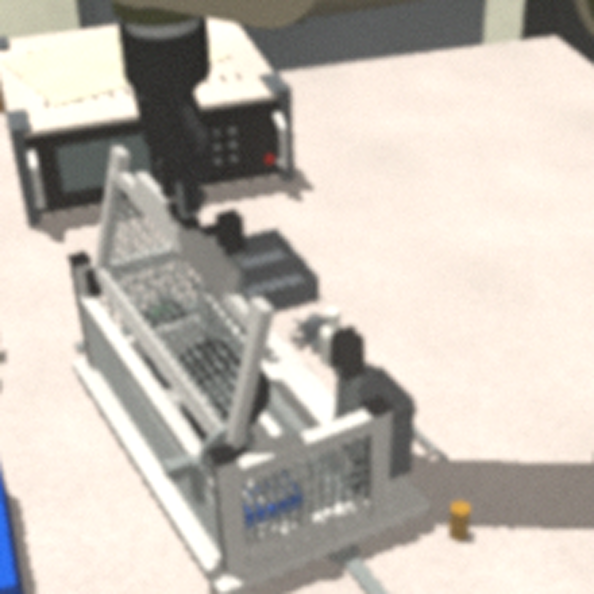

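The gate stands up at about 1.34 rad with its rail and bar in the fingers near (185,205). Both catches are still closed together and the parts are undisturbed. The hold is steady, so I hand in.

```bash
python3 -m jog '[{"linear":[0,0,0],"roll":0},{"linear":[0,0,0],"roll":0},{"linear":[0,0,0],"roll":0}]'; python3 -c "
from rig import env
print(env.close_job())"
```

```text
time_s: 15.02
position: [0.6505, -0.1112, 0.3136]
tool_rot: [[-0.981, -0.192, -0.001], [-0.192, 0.981, 0.0], [0.001, 0.001, -1.0]]
ft_force: [-2.8, -3.9, -4.2]
grip_width: 0.0348
gripper_force: 40.2
the job is handed in; nothing more can be done
None
```

I squeezed the interlock catch until it snapped in, then the plain catch, swung the gate up to about 1.34 rad, and handed the job in at about 15 s with the fingers still holding it at 40 N; no verdict came back.

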